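# Load a label roll on the desk holder and close its keeper

## Task

Load the label holder: take the full (thicker) label roll from the desk and slide it all the way onto the holder's slanted spindle, so that it rests against the black disc. Then, with the roll on, swing the keeper bar across in front of the spindle until it reaches its stop. Leave the nearly used roll, the pen cup and the stapler where they are.

Things in the scene. Friction and masses are not known exactly. Their poses are not given: they have to be found in the camera images.
- full_roll: the full label roll to be hung: white paper ring, 62 mm outer diameter, 28 mm hole right through, 40 mm wide, about 0.11 kg, lying flat on the desk with its hole upright. Origin: centre of its underside as it lies; z along the hole. Either face may go first.
- full_roll_center (a point): middle of the full roll, on the hole's axis, 20 mm from both faces
- used_roll: nearly used label roll, to be left alone: same 28 mm hole and 40 mm width, but only 40 mm outer diameter. Lies flat on the desk beside the full one, the two may be in either place. Origin: centre of its underside
- holder: fixed grey holder on the desk, foot 165 mm deep (x -68 to +98 mm), 120 mm wide, front (local -x) roughly towards the robot. Origin: underside of the foot, 64 mm straight below spindle. Its leaning back plate's face lies 12 mm below the disc's upper face: spindle x -64 to +96, y +-55 mm
- spindle: steel spindle, 17 mm diameter, slanted 35 degrees from vertical towards the holder's front. Origin: on its axis, on the upper face of the black disc (48 mm diameter) where the roll must rest. z: along the spindle to its tip at z = 54 mm (tapering to 9 mm from z = 46). x: up the slope of the back plate, y: level, left seen from the robot
- home (a point): middle of the roll when it is fully on the spindle: on the spindle axis, z = 20 mm from the disc; axes as spindle. The roll hangs up to 5.5 mm off centre down the slope, because of the play in its hole
- keeper (a joint): swing of the keeper, a straight aluminium bar 150 mm long, 18 wide, 8 thick, level with spindle z = 58 to 66 mm, a tab standing 14 mm above its far end. 0: closed on its stop, pointing to spindle -x, 4 mm in front of the spindle's tip; grows as it swings open towards spindle +y (limit 1.9). Starts at 1.1 to 1.6, clear of the roll's way; stays where left (about 0.6 N moves it)
- keeper_pivot (a point): on the keeper's pivot axis, parallel to the spindle, at mid thickness of the bar: spindle x = 75 mm, y = 0, z = 62 mm. The pivot post below it is 14 mm thick, a black cap of 24 mm diameter on top
- keeper_end (a point): on the bar's middle line near its free end, 120 mm from the pivot axis (the bar ends at 147 mm, its tab begins at 141 mm), mid thickness: a good place to push. When closed it lies at spindle x = -45 mm, y = 0, z = 62 mm
- pen_cup: bystander: grey pen cup with pens, 72 mm diameter, 95 mm tall, pens up to 145 mm; origin: centre of its underside
- stapler: bystander: black desk stapler, 135 x 34 x 45 mm, lying on the desk; origin: centre of its underside
Things that resemble listed ones, but are neither listed nor needed, are in the scene too. Leave any blue look-alike of the full_roll alone. Of the things like the holder, leave any that is orange; of the rest the larger one is meant.

How it is judged:
On the way, in this order (a step that is already met when the one before it is completed fails the run):
1. the full roll is fully on the spindle while the keeper is still open (distance between full_roll_center and home below 0.01 m and z of full_roll_center in the frame of home below 0.004 m and angle between the z axis of full_roll and the z axis of spindle, either way round below 0.15 rad and value of joint keeper above 0.6 rad), for 0.2 s.
2. the keeper bar is swung across to its stop (value of joint keeper below 0.1 rad), for 0.2 s.
At the end, for the whole second after the job is handed in: The full roll is on the spindle, at rest, within 4 mm of lying against the black disc (its middle within 10 mm of the home point, axes within 0.15 rad), and the keeper bar is closed to within 0.10 rad of its stop (distance between full_roll_center and home below 0.01 m and z of full_roll_center in the frame of home below 0.004 m and angle between the z axis of full_roll and the z axis of spindle, either way round below 0.15 rad and value of joint keeper below 0.1 rad and linear speed of full_roll below 0.02 m/s); the robot touches nothing.
It fails at once if the nearly used roll was moved by more than 30 mm (distance of used_roll from where it was at the start of the episode above 0.03 m).
It fails at once if the pen cup was moved by more than 30 mm (distance of pen_cup from where it was at the start of the episode above 0.03 m).
It fails at once if the stapler was moved by more than 30 mm (distance of stapler from where it was at the start of the episode above 0.03 m).
It also fails if it takes over 54 s, if anything falls off the work surface, if the arm or the gripper's body presses on something with over 40 N, if the wrist force passes 120 N, or if a joint passes its speed limit or range.

## Robot

A 6-joint arm with a two-finger parallel gripper is mounted at the origin on the work surface. World frame = base frame: x ahead of the robot, y to its left, z up, the work surface at z = 0. Lengths are in m, angles in rad, forces in N, time in s.
With the tool pointing down it reaches from about 0.25 to 0.85 m from the base axis. Payload 12.5 kg.
Tool frame: the origin (TCP) lies at the very end of the fingers, on their centre line; the grasp point (between the pads) lies 19 mm behind it; z points along the fingers, y is the direction in which the jaws open and shut (so a half turn about z gives the same grasp; the last joint's range is limited). The gripper opens to 93 mm and grips with 3 to 60 N. Pads are 15 mm wide; open, the fingers measure 128 mm over their backs; the gripper's body (75 mm by 188 mm) begins 65 mm behind the grasp point.
Start: joints at [-1.387, 0.351, 1.652, -0, 1.139, -0.085], TCP at [0.146, -0.53, 0.219] pointing down, gripper open.
Joint ranges: [-2.75, 2.75], [-0.79, 2.1], [0.01, 2.65], [-1.57, 4.71], [0.07, 3.14], [-2.87, 2.87]. Speed limits (rad/s): [2.22, 2.22, 2.79, 3.14, 3.14, 3.14].

## Interface

Orientations are given as a unit quaternion [x, y, z, w].
In Python, from station import bot gives the robot as it stands. The module is installed in compiled form; this text tells all that it offers.
- The arm moves only by the shell command python3 -m jog 'ROWS' [FORCE]. ROWS is a JSON object of lists of equal length, an entry for each row: "claw": the opening, from 0 (shut) to 1 (fully open); "slide": the shift along the tool's x, y, z in m, a list of three; "twist": the turn, a rotation vector about the tool's x, y, z in degrees, a list of three. A call has 1 to 10 rows; each row is the pose to reach, as a shift and turn from the pose commanded when the call began, along the tool's axes at that moment; what a row does not reach only later rows make up. A row lasts 1/12 s, in which the tool goes at most 41.7 mm and 7.16 degrees, less where a joint would pass 70% of its speed; a pose out of reach is approached as far as the arm can. A call with a gripper value outside its range is refused whole. The fingers move at their own pace and stop on an object; FORCE is the grip in N (left out, the last holds). Time passes only in rows, so rows that repeat a pose let the fingers close. It gives the time, the measured TCP pose, the force and the opening at its end, in the units of the state.
- bot.observe(): the state, without advancing time (a new reading comes with each control period).
- bot.read_camera(name): name is "scene" or "top" or "wrist"; returns a dict with "img" (480x640x3 uint8, red, green, blue), "camera_matrix" (3x3 intrinsics, pixels), "D" ([k1, k2, p1, p2, k3] as OpenCV has them; the pictures are not rectified), "R" (3x3) and "t" (3): a world point X has camera coordinates R X + t. Camera axes: x right, y down, z forward; pixel columns grow to the right and rows downward; lengths in m; the calibration is good to about 2 mm. A picture is of the moment at which its call begins. There is no depth.
- bot.finish_job(): hands the job in, once; it reports no verdict.
Trained networks look in the newest picture that a camera, given by its name, has taken for a name from the list of things; names that differ only in an ending like _2 or _b are one class to them, and where a whole thing is asked for, a point or a joint stands for the part that bears it (a point fixed in the world has none). Each returns a list of dicts, best first, with "confidence" (0 to 1); they miss things now and then, are a little off and sometimes report something else, mostly with a low value. They report only what shows in the picture. A call takes as long as a camera call. They do not tell look-alikes from the thing itself.
- bot.find_in(name, camera): "rect" ([left, top, right, bottom] in pixels, round what is visible of it).
- bot.mark_of(name, camera): "xy" ([column, row] in pixels: a listed point, or the origin of a listed thing).
The state is a dict: "clock": time; "qpos": joint angles; "dq": joint speeds; "joint_torque": joint torques, N m; "tool_pos": TCP position; "tcp_rot": TCP orientation; "force": force on the tool from outside, world axes, zero at the start; "torque": the same for the moment, N m; "gripper_width": finger opening in m.
Only numpy, scipy, OpenCV 4.12 (cv2) and the standard library are available. Lean on these libraries where they do the work, as an engineer would, in place of code of your own. Each camera call takes 0.05 s, during which the arm holds its last target.

## Working session

There is one attempt and no reset: what is moved stays moved. The work goes in short steps, Python scripts to look and compute and a shell command to move; the robot and the scene stay as the last step left them, time stands still between calls to the robot, and variables do not carry over. Pictures are saved under pics/ and viewed, and the job is handed in when it is done.

```bash
mkdir -p pics; ls; python3 - <<'E'
from station import bot
import cv2,numpy as np
s=bot.observe();print(s)
for c in ["scene","top","wrist"]:
    r=bot.read_camera(c)
    cv2.imwrite(f"pics/{c}0.png",r["img"][:,:,::-1])
    print(c,np.round(r["camera_matrix"],1).tolist(),np.round(r["D"],3),np.round(r["R"],3).tolist(),np.round(r["t"],3))
    for n in ["full_roll","used_roll","holder","spindle","home","keeper","keeper_pivot","keeper_end","pen_cup","stapler"]:
        try:
            print(n,[(np.round(d["xy"]).tolist(),round(d["confidence"],2)) for d in bot.mark_of(n,c)][:4],[(np.round(d["rect"]).tolist(),round(d["confidence"],2)) for d in bot.find_in(n,c)][:4])
        except Exception as e: print(n,repr(e))
print(bot.observe()["clock"])
E
```

```text
pics
{'clock': 0.0, 'qpos': array([-1.38663516e+00,  3.51209151e-01,  1.65245377e+00,  1.04042239e-05,
        1.13908469e+00, -8.45847377e-02]), 'dq': array([ 0.00094   ,  0.00124177,  0.00211568, -0.00170379, -0.00057754,
       -0.00052254]), 'joint_torque': array([ 5.54588787e-04, -4.97325146e+01, -2.85245955e+01,  6.99323136e-02,
        2.57716456e-02, -7.13300983e-05]), 'tool_pos': array([ 0.14600753, -0.52989797,  0.21810498]), 'tcp_rot': array([ 9.90985658e-01,  1.33966758e-01, -2.40218934e-05, -5.76995172e-04]), 'force': array([-0.34932014,  0.34749645,  0.11587888]), 'torque': array([-0.02080385,  0.05738648, -0.05626529]), 'gripper_width': 0.09310720964787862}
scene [[441.6, 0.0, 317.8], [0.0, 441.6, 237.8], [0.0, 0.0, 1.0]] [-0.104  0.     0.     0.     0.   ] [[0.16, 0.987, -0.019], [0.585, -0.111, -0.803], [-0.795, 0.117, -0.595]] [-0.075 -0.251  1.353]
full_roll [([247.0, 260.0], 0.7), ([252.0, 296.0], 0.6)] [([230.0, 239.0, 255.0, 268.0], 0.75), ([280.0, 224.0, 306.0, 253.0], 0.68), ([234.0, 273.0, 267.0, 308.0], 0.57)]
used_roll [([155.0, 266.0], 0.9)] [([142.0, 247
[... 2953 characters left out ...]
.88), ([103.0, 337.0, 139.0, 413.0], 0.84)]
pen_cup [([371.0, 292.0], 0.18)] [([360.0, 116.0, 393.0, 167.0], 0.77)]
stapler [([461.0, 187.0], 0.63)] [([452.0, 150.0, 476.0, 219.0], 0.59), ([169.0, 204.0, 285.0, 286.0], 0.35)]
wrist [[424.2, 0.0, 324.3], [0.0, 424.2, 236.3], [0.0, 0.0, 1.0]] [-0.086  0.     0.     0.     0.   ] [[0.266, -0.964, 0.0], [-0.926, -0.256, 0.279], [-0.269, -0.074, -0.96]] [-0.551 -0.032  0.391]
full_roll [] []
used_roll [] []
holder [] []
spindle [] []
home [] []
keeper ValueError('it knows: full_roll, full_roll_center, holder, home, keeper_end, keeper_pivot, pen_cup, spindle, stapler, used_roll')
keeper_pivot [] []
keeper_end [] []
pen_cup [] []
stapler [] []
2.85
```

View pics/top0.png

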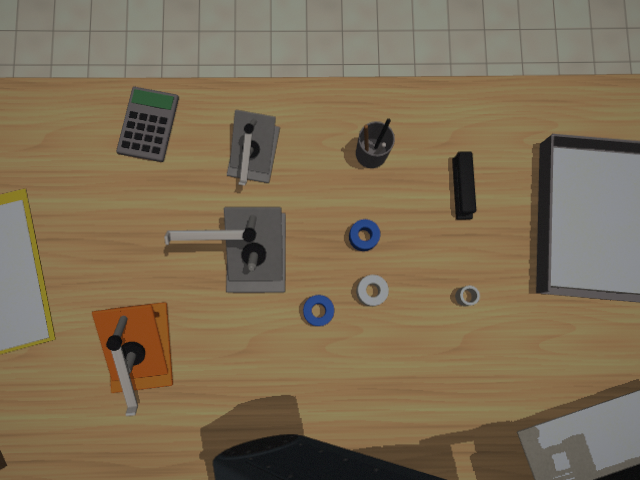

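View pics/scene0.png

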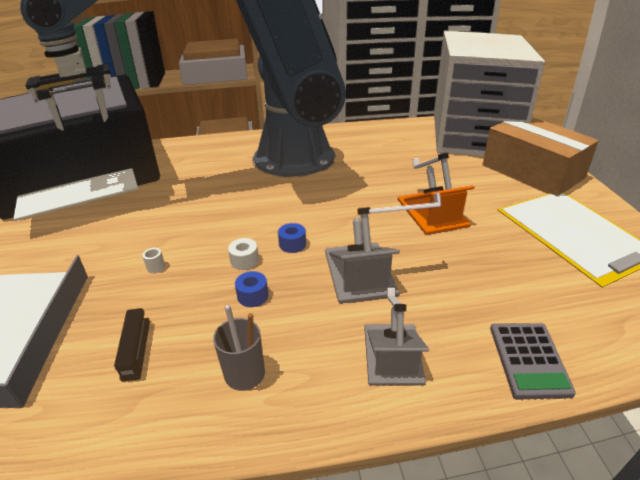

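```bash
python3 - <<'E'
import cv2,numpy as np
t=cv2.imread("pics/top0.png");s=cv2.imread("pics/scene0.png")
a=cv2.resize(t[190:330,150:400],(800,448),interpolation=cv2.INTER_CUBIC)
cv2.imwrite("pics/cropt.png",a)
b=cv2.resize(s[180:320,220:450],(800,487),interpolation=cv2.INTER_CUBIC)
cv2.imwrite("pics/crops.png",b)
E
```

```text
(no output)
```

View pics/cropt.png

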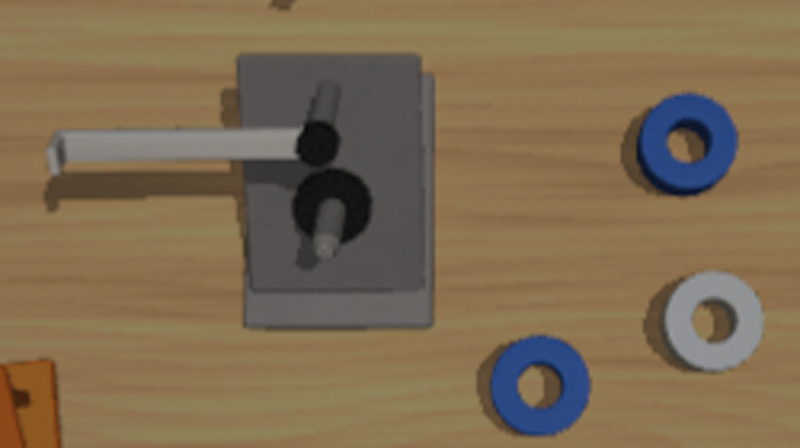

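View pics/crops.png

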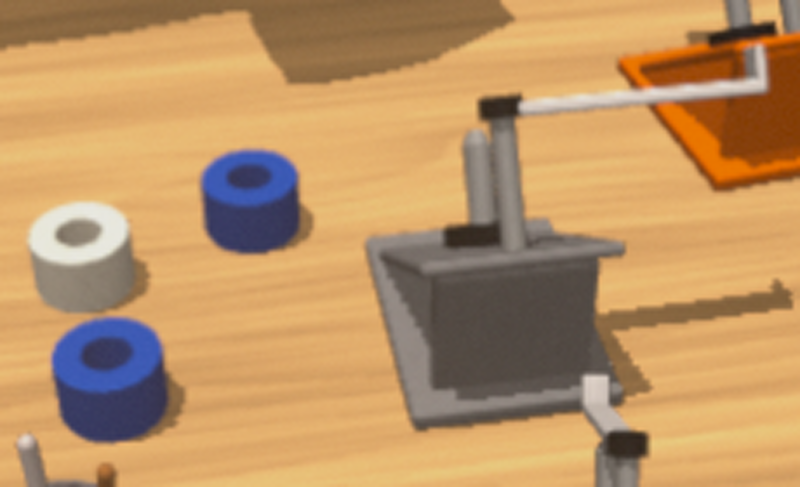

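```bash
cat > h.py <<'E'
import numpy as np,cv2
from scipy.spatial.transform import Rotation as Ro
CAM={}
def cam(n):
    return CAM[n]
def proj(c,P):
    K,D,R,t=c
    return cv2.projectPoints(np.asarray(P,float).reshape(-1,1,3),cv2.Rodrigues(R)[0],t,K,D)[0].reshape(-1,2)
def ray(c,uv,z):
    K,D,R,t=c
    n=cv2.undistortPoints(np.array(uv,float).reshape(1,1,2),K,D).ravel()
    d=R.T@np.array([n[0],n[1],1]);o=-R.T@t
    return o+d*(z-o[2])/d[2]
s35,c35=np.sin(np.radians(35)),np.cos(np.radians(35))
S=np.array([[c35,0,-s35],[0,1,0],[s35,0,c35]])
def H(p,P): # holder local->world
    a=p[2];A=np.array([[np.cos(a),-np.sin(a),0],[np.sin(a),np.cos(a),0],[0,0,1]])
    return np.atleast_2d(P)@A.T+[p[0],p[1],0]
def SP(p,P): return H(p,np.atleast_2d(P)@S.T+[0,0,.064])
E
cat > fit0.py <<'E'
import pickle
from h import *
from station import bot
from scipy.optimize import least_squares
c={}
for n in ["top","scene"]:
    r=bot.read_camera(n); c[n]=(r["camera_matrix"],np.array(r["D"]),r["R"],r["t"])
pickle.dump(c,open("cams.pkl","wb"))
o=[((0,0,.054),'S',(251.9,267.2)),((-.064,.055,-.012),'S',(228.8,280.9)),((-.064,-.055,-.012),'S',(282.5,280.9)),((.096,.055,-.012),'S',(224.4,207.2)),((.096,-.055,-.012),'S',(281.3,207.2)),((.075,0,.070),'S',(249.1,234.7))]
q=[((.075,0,.068),'S',(363.8,210.5)),((0,0,.054),'S',(356.3,218.8)),((.098,-.06,0),'H',(340.5,301.9))]
def res(p,which=None):
    e=[]
    for cn,L in (("top",o),("scene",q)):
        for P,k,uv in L:
            W=(SP if k=='S' else H)(p,[P]); e.append(proj(c[cn],W)[0]-uv)
    return np.concatenate(e)
x0=list(ray(c["top"],(255,258),.06)[:2])+[0]
f=least_squares(res,x0,loss='soft_l1'); print(f.x,np.round(res(f.x).reshape(-1,2),1).tolist())
p=f.x
print("foot",np.round(proj(c["top"],H(p,[[-.068,.06,0],[-.068,-.06,0]])),1))
for uv in [(372.5,290.5)]: print("roll top",ray(c["top"],uv,.04))
print("roll by scene", ray(c["scene"],(243.,247.),.04))
np.save("p.npy",p)
E
python3 fit0.py
```

```text
[ 0.54861162  0.07000521 -0.00820965] [[-0.6, 0.6], [-0.8, -0.7], [0.1, -0.9], [-1.4, -0.4], [-0.3, -0.5], [-0.3, 0.5], [-1.4, -2.6], [-1.2, -2.2], [-3.2, 2.1]]
foot [[226.4 292. ]
 [285.3 291.7]]
roll top [ 0.47742033 -0.16342159  0.04      ]
roll by scene [ 0.48596625 -0.16072268  0.04      ]
```

The candidates for the full roll in the top picture are white (372,290), blue (365,235), blue (318,310) and the thin used roll (468,296). I choose the white one at (372,290). The candidates for the holder are large grey (255,250), small grey (250,150) and orange (130,350). I choose the large grey one. The close crop confirms both choices. Its keeper is open, pointing left (+y).

I'll move above the roll next.

```bash
python3 -m jog '{"claw":[1,1,1,1,1,1,1,1,1,1],"slide":[[0.035,-0.022,0],[0.07,-0.044,0],[0.105,-0.067,0],[0.14,-0.089,0],[0.174,-0.111,0],[0.209,-0.133,0],[0.244,-0.155,0],[0.279,-0.177,0],[0.314,-0.199,0],[0.348,-0.221,0]],"twist":[[0,0,1.5],[0,0,3],[0,0,4.5],[0,0,6],[0,0,7.5],[0,0,9],[0,0,10.5],[0,0,12],[0,0,13.5],[0,0,15.4]]}'
python3 - <<'E'
from station import bot
import cv2,numpy as np
r=bot.read_camera("wrist");cv2.imwrite("pics/w1.png",r["img"][:,:,::-1])
np.savez("w1.npz",K=r["camera_matrix"],D=r["D"],R=r["R"],t=r["t"])
s=bot.observe();print(s["clock"],s["tool_pos"],s["tcp_rot"],s["qpos"])
E
```

```text
clock: 3.78
tool_pos: [0.4241, -0.223, 0.2189]
tcp_rot: [1.0, -0.001, 0.0, 0.0]
force: [0.3, -0.9, -0.9]
gripper_width: 0.093
3.8333 [ 0.42744176 -0.21875024  0.21891172] [ 9.99999108e-01 -7.37923731e-04  9.62953005e-04 -5.59420726e-04] [-0.57116094  0.22254888  1.82620993  0.00223295  1.09181804  1.00008313]
```

View pics/w1.png

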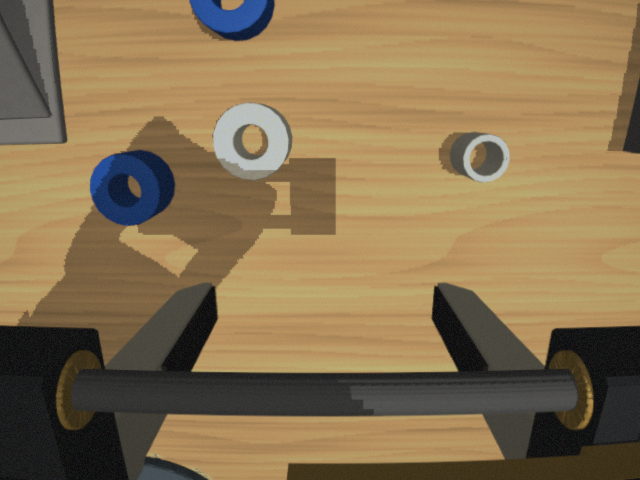

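```bash
python3 - <<'E'
from h import *; import pickle
from scipy.optimize import least_squares
d=np.load("w1.npz");c=(d["K"],d["D"],d["R"],d["t"]);print("cam pos",-c[2].T@c[3])
im=cv2.imread("pics/w1.png");hsv=cv2.cvtColor(im,cv2.COLOR_BGR2HSV)
def fit(im,c,box,n):
    x0,y0,x1,y1=box
    h=cv2.cvtColor(im,cv2.COLOR_BGR2HSV)[y0:y1,x0:x1]
    m=((h[...,1]<45)&(h[...,2]>70)).astype(np.uint8)
    cs,_=cv2.findContours(m,cv2.RETR_CCOMP,cv2.CHAIN_APPROX_NONE)
    cs=sorted(cs,key=len)[-2:]
    for k in cs:
        (a,b),ax,_=cv2.fitEllipse(k); print(n,len(k),np.round((a+x0,b+y0),1),np.round(ax,1),ray(c,(a+x0,b+y0),.04))
fit(im,c,(200,95,300,190),"wrist")
cams=pickle.load(open("cams.pkl","rb"))
fit(cv2.imread("pics/top0.png"),cams["top"],(350,270,395,312),"top")
a=cv2.resize(im[90:200,200:300],(600,660),interpolation=cv2.INTER_CUBIC)[:600];cv2.imwrite("pics/w1c.png",a)
P=proj(c,[[.4774+.031*np.cos(k),-.1634+.031*np.sin(k),.04] for k in np.linspace(0,6.28,5)]);print(np.round(P))
E
```

```text
cam pos [ 0.50304339 -0.22358039  0.38442325]
wrist 87 [254. 140.] [27.1 33.5] [ 0.48319326 -0.16755963  0.04      ]
wrist 219 [251.5 140.4] [75.5 77.3] [ 0.48287469 -0.16551741  0.04      ]
top 40 [372.4 289.9] [14.3 14.6] [ 0.47868819 -0.16327667  0.04      ]
top 86 [372.4 289.9] [30.2 30.6] [ 0.47860062 -0.16317133  0.04      ]
[[247. 107.]
 [211. 148.]
 [251. 186.]
 [288. 147.]
 [248. 107.]]
```

View pics/w1c.png

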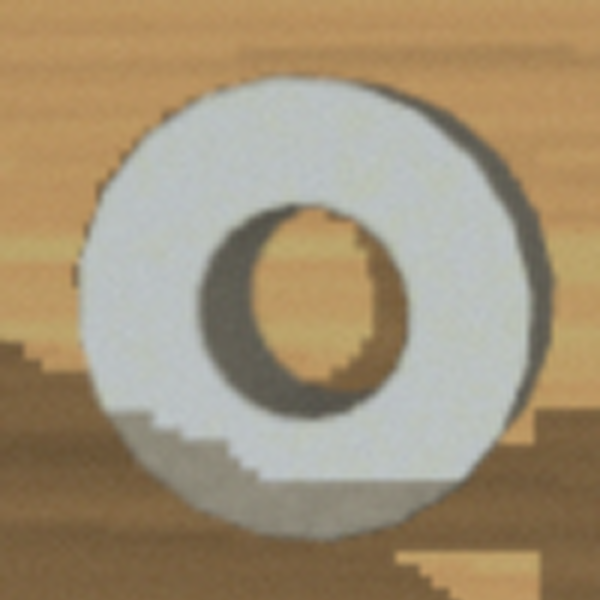

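```bash
python3 -m jog '{"claw":[1,1,1,1],"slide":[[0.027,-0.028,0],[0.054,-0.057,0.02],[0.054,-0.057,0.05],[0.054,-0.057,0.05]],"twist":[[0,0,0],[0,0,0],[0,0,0],[0,0,0]]}'
cat > look.py <<'E'
import sys
from station import bot
import cv2,numpy as np
n=sys.argv[1]
r=bot.read_camera("wrist");cv2.imwrite(f"pics/{n}.png",r["img"][:,:,::-1])
s=bot.observe()
np.savez(f"{n}.npz",K=r["camera_matrix"],D=r["D"],R=r["R"],t=r["t"],p=s["tool_pos"],q=s["tcp_rot"])
print(s["clock"],s["tool_pos"],s["tcp_rot"],s["qpos"],s["force"],s["gripper_width"],np.abs(s["dq"]).max())
E
python3 look.py w2
```

```text
clock: 4.17
tool_pos: [0.4756, -0.1655, 0.1645]
tcp_rot: [1.0, 0.001, -0.003, -0.001]
force: [-1.5, -0.1, -0.6]
gripper_width: 0.0933
4.2167 [ 0.47572185 -0.16673167  0.16681192] [ 9.99996356e-01  8.18925401e-04 -2.36568141e-03 -1.01024624e-03] [-4.29403931e-01  3.34537839e-01  1.81815288e+00 -1.63383388e-04
  9.94044851e-01  1.13984399e+00] [ 0.19566677 -1.044743    0.92753748] 0.09306808099189974 0.05398044396428193
```

View pics/w2.png

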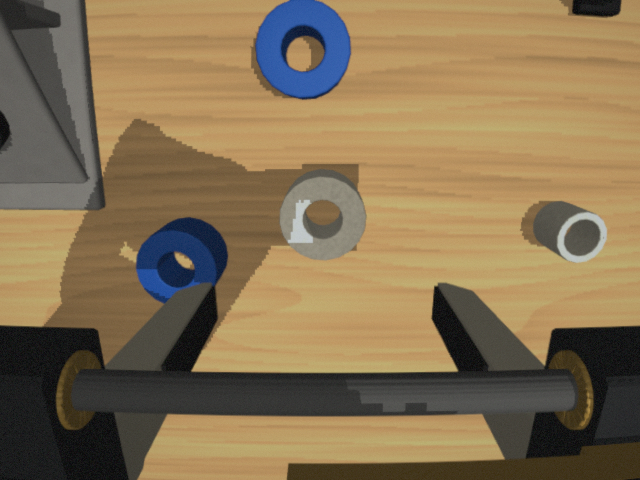

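```bash
python3 - <<'E'
from h import *
d=np.load("w2.npz");c=(d["K"],d["D"],d["R"],d["t"]);print("cam pos",-c[2].T@c[3])
im=cv2.imread("pics/w2.png")
for uv in [(323,217.5),(323,215)]: print(ray(c,uv,.04))
for C in [(.4815,-.1645),(.479,-.1632)]:
  for z,r,col in [(.04,.031,(0,0,255)),(.04,.014,(0,255,0)),(0,.014,(255,0,255))]:
    P=proj(c,[[C[0]+r*np.cos(k),C[1]+r*np.sin(k),z] for k in np.linspace(0,6.28,40)])
    if C[0]>.48: cv2.polylines(im,[np.int32(P*16)],True,col,1,cv2.LINE_AA,4)
cv2.imwrite("pics/w2o.png",cv2.resize(im[150:290,230:420],None,fx=4,fy=4,interpolation=cv2.INTER_CUBIC))
E
```

```text
cam pos [ 0.55566164 -0.16628053  0.32945942]
[ 0.48334616 -0.16477799  0.04      ]
[ 0.48515271 -0.16477311  0.04      ]
```

View pics/w2o.png

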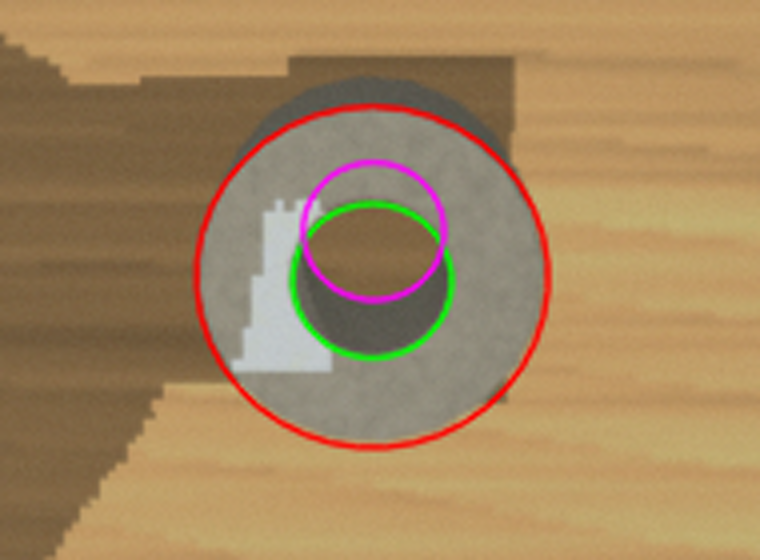

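```bash
python3 -m jog '{"claw":[1,1,1,1,1,1,0,0,0,0],"slide":[[0.005,-0.003,0.035],[0.005,-0.003,0.075],[0.005,-0.003,0.115],[0.005,-0.003,0.15],[0.005,-0.003,0.164],[0.005,-0.003,0.164],[0.005,-0.003,0.164],[0.005,-0.003,0.164],[0.005,-0.003,0.164],[0.005,-0.003,0.164]],"twist":[[0,0,0],[0,0,0],[0,0,0],[0,0,0],[0,0,0],[0,0,0],[0,0,0],[0,0,0],[0,0,0],[0,0,0]]}' 20
python3 -m jog '{"claw":[0,0],"slide":[[0,0,0],[0,0,0]],"twist":[[0,0,0],[0,0,0]]}'
python3 look.py w3
```

```text
clock: 5.05
tool_pos: [0.4827, -0.1653, 0.0062]
tcp_rot: [1.0, -0.0, 0.001, 0.001]
force: [0.2, -0.4, 0.5]
gripper_width: 0.071
clock: 5.22
tool_pos: [0.4823, -0.165, 0.0055]
tcp_rot: [1.0, 0.0, 0.001, 0.0]
force: [-0.8, 0.5, 8.1]
gripper_width: 0.0609
5.2667 [ 0.48233091 -0.16490839  0.00548637] [9.99999824e-01 1.09131833e-04 5.27552552e-04 2.48158621e-04] [-4.20777070e-01  6.08467168e-01  1.89328003e+00 -3.67676516e-05
  6.38679655e-01  1.14983050e+00] [-1.51734612 -0.25139274  9.14040198] 0.06105850365835135 0.0029536485262497882
```

View pics/w3.png

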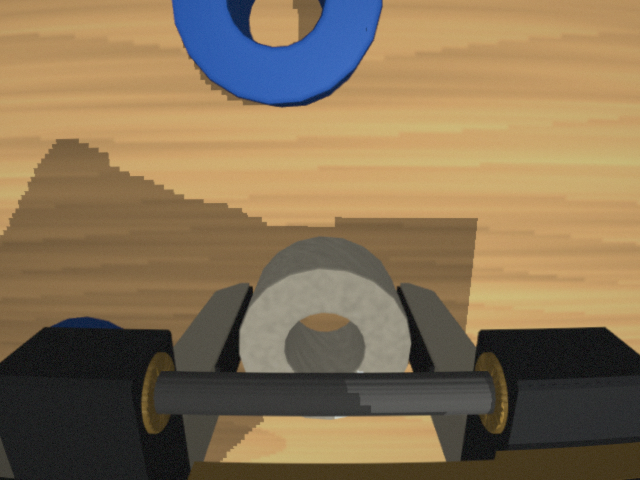

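```bash
python3 -m jog '{"claw":[0,0,0,0,0,0],"slide":[[0,0,-0.03],[0,0,-0.07],[0,0,-0.11],[0,0,-0.15],[0,0,-0.19],[0,0,-0.19]],"twist":[[0,0,0],[0,0,0],[0,0,0],[0,0,0],[0,0,0],[0,0,0]]}' 20
python3 look.py w4; python3 - <<'E'
import numpy as np
from scipy.optimize import least_squares
from station import bot
s=bot.observe()
D=[(.351209,1.652454,.14600753,-.52989797,.21810498),(.22254888,1.82620993,.42744176,-.21875024,.21891172),(.3345378,1.818153,.47572185,-.16673167,.16681192),(.60846717,1.89328,.48233,-.164908,.005486),(*s["qpos"][1:3],*s["tool_pos"])]
def f(p):
    a,b,h,d=p;e=[]
    for q2,q3,x,y,z in D:
        r=np.sqrt(x*x+y*y-.0467**2)
        e+=[d+a*np.sin(q2)+b*np.sin(q2+q3)-r,h+a*np.cos(q2)+b*np.cos(q2+q3)-z]
    return e
for d0 in (0,):
    r=least_squares(f,[.5,.5,0,0]);print(r.x,np.round(r.fun,4))
    r2=least_squares(lambda p:f([*p,0]),[.5,.5,0]);print(r2.x,np.round(r2.fun,4))
E
```

```text
clock: 5.77
tool_pos: [0.4847, -0.1659, 0.2021]
tcp_rot: [1.0, 0.0, 0.005, 0.002]
force: [0.8, -0.8, -0.3]
gripper_width: 0.0608
5.8167 [ 0.48353178 -0.16539994  0.19840439] [9.99993120e-01 9.54978840e-05 3.38329865e-03 1.51767738e-03] [-4.20703273e-01  2.99953207e-01  1.77820553e+00 -7.43816077e-06
  1.05601769e+00  1.14990570e+00] [-0.04846609  0.05510853 -2.33143359] 0.06106757602258174 0.07405957432651931
[ 0.43453948  0.42871561 -0.00827719  0.00408408] [-0.0049  0.0018  0.0028 -0.0006  0.003  -0.0003  0.0008 -0.0011 -0.0017
  0.0002]
[ 0.43790924  0.43211562 -0.00955312] [-0.0047  0.0023  0.0025 -0.0001  0.0029 -0.0002  0.0007 -0.0024 -0.0018
  0.0004]
```

View pics/w4.png

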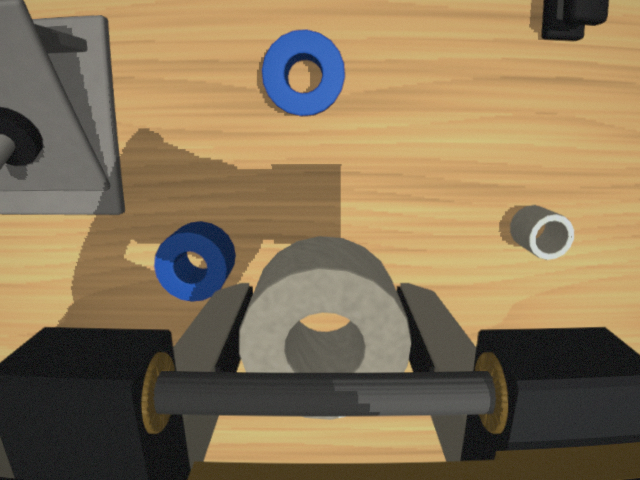

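```bash
python3 -m jog '{"claw":[0,0,0,0,0,0,0,0,0,0],"slide":[[0,-0.03,-0.01],[0,-0.06,-0.02],[0,-0.09,-0.03],[0,-0.12,-0.04],[0,-0.15,-0.05],[0,-0.18,-0.05],[0,-0.21,-0.05],[0,-0.235,-0.05],[0,-0.235,-0.05],[0,-0.235,-0.05]],"twist":[[0,0,0],[0,3,0],[0,6,0],[0,9,0],[0,12,0],[0,15,0],[0,18,0],[0,20,0],[0,20,0],[0,20,0]]}' 20
python3 look.py w5
```

```text
clock: 6.65
tool_pos: [0.4809, 0.0712, 0.2434]
tcp_rot: [0.985, 0.001, 0.172, -0.0]
force: [-0.2, -0.6, -1.6]
gripper_width: 0.0611
6.7 [0.48138966 0.07038113 0.24364325] [9.84991419e-01 6.33640072e-04 1.72602151e-01 3.13446298e-05] [ 0.06129067  0.04662834  2.01105735 -0.03073456  0.73779188  1.64992963] [-0.31113375 -0.93920499 -0.75425722] 0.060593335733642256 0.028258132962263476
```

View pics/w5.png

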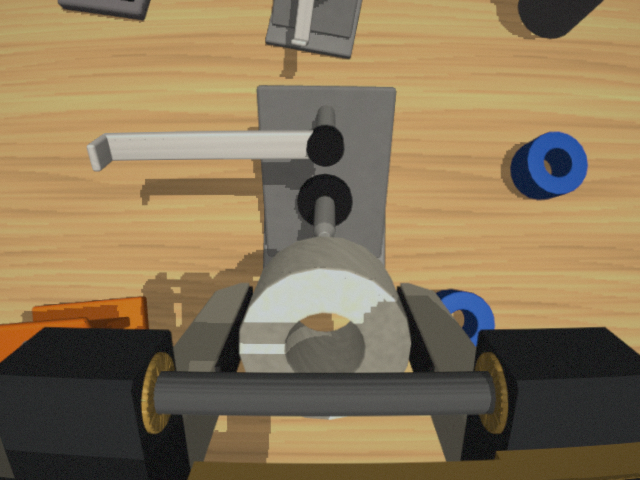

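```bash
cat > ov.py <<'E'
import sys
from h import *
def overlay(n,p,out,crop,f,ka=None):
    d=np.load(n+".npz");c=(d["K"],d["D"],d["R"],d["t"]);im=cv2.imread(f"pics/{n}.png")
    def pl(P,col):
        cv2.polylines(im,[np.int32(proj(c,P)*16)],True,col,1,cv2.LINE_AA,4)
    k=np.linspace(0,6.28,40)
    circ=lambda x,z,r:SP(p,np.c_[x+r*np.cos(k),r*np.sin(k),0*k+z])
    pl(circ(0,0,.024),(0,0,255)); pl(circ(0,.054,.0045),(0,255,0)); pl(circ(0,.046,.0085),(0,255,255)); pl(circ(.075,.07,.012),(255,0,255))
    pl(SP(p,[[-.064,.055,-.012],[-.064,-.055,-.012],[.096,-.055,-.012],[.096,.055,-.012]]),(255,255,0))
    if ka is not None:
        u=np.array([-np.cos(ka),np.sin(ka)]);v=np.array([-u[1],u[0]]);b=np.array([.075,0])
        pl(SP(p,[[*(b+u*a+v*w),.066] for a,w in [(0,.009),(.147,.009),(.147,-.009),(0,-.009)]]),(0,128,255))
    x0,y0,x1,y1=crop
    cv2.imwrite(f"pics/{out}.png",cv2.resize(im[y0:y1,x0:x1],None,fx=f,fy=f,interpolation=cv2.INTER_CUBIC))
if __name__=="__main__":
    overlay("w5",np.load("p.npy"),"w5o",(80,60,420,300),2.2,1.55)
E
python3 ov.py
```

```text
(no output)
```

View pics/w5o.png

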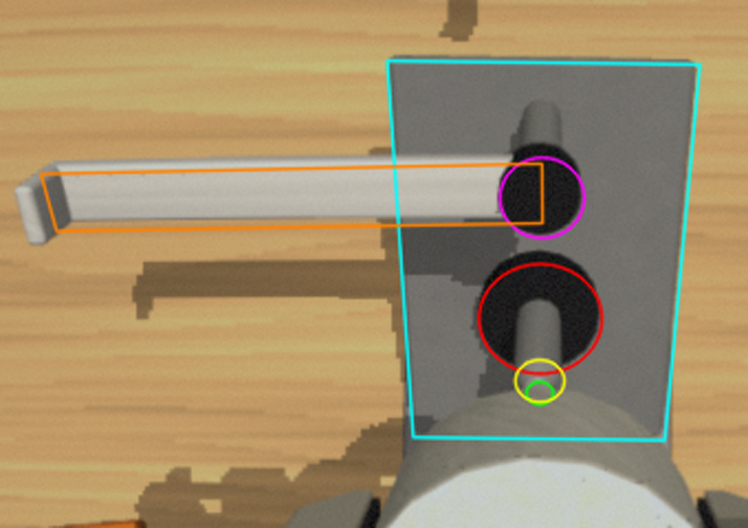

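```bash
python3 - <<'E'
from h import *; from ov import overlay
from scipy.optimize import least_squares
d=np.load("w5.npz");c=(d["K"],d["D"],d["R"],d["t"])
Z=lambda x,y:(80+x/2.2,60+y/2.2)
o=[((.096,.055,-.012),Z(388,57)),((.096,-.055,-.012),Z(700,62)),((.024,0,0),Z(540,251)),((0,.024,0),Z(478,311)),((0,-.024,0),Z(602,311)),((0,0,.046),Z(540,372))]
f=least_squares(lambda p:np.concatenate([proj(c,SP(p,[P]))[0]-uv for P,uv in o]),np.load("p.npy"))
print(f.x,np.round(f.fun,1)); np.save("p2.npy",f.x)
overlay("w5",f.x,"w5p",(80,60,420,300),2.2,1.57)
E
```

```text
[ 0.55123336  0.06979157 -0.01089741] [-0.1 -2.1 -0.  -2.4  0.4  2.4  0.3  0.6 -0.2  1.3 -0.3  0.3]
```

View pics/w5p.png

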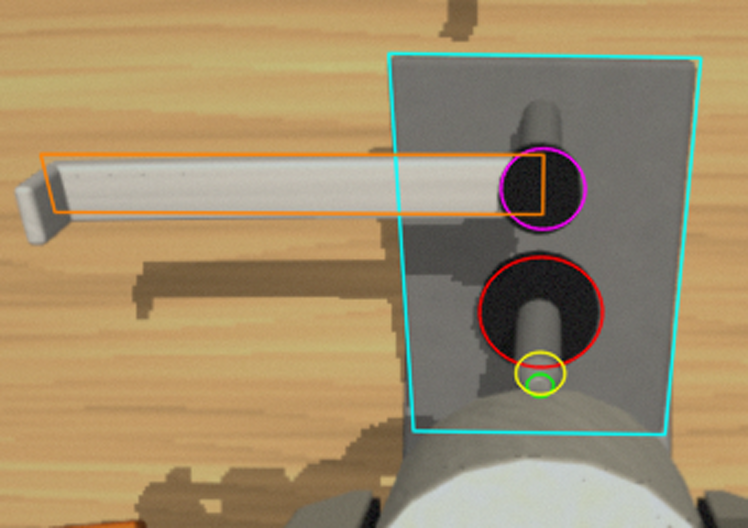

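```bash
python3 -m jog '{"claw":[0,0,0,0,0,0,0],"slide":[[-0.003,0,0.025],[-0.006,0,0.05],[-0.009,0,0.075],[-0.012,0,0.1],[-0.014,0,0.126],[-0.014,0,0.126],[-0.014,0,0.126]],"twist":[[0,2,0],[0,4,0],[0,6,0],[0,8,0],[0,9,0],[0,9,0],[0,9,0]]}' 20
python3 look.py w6
```

```text
clock: 7.28
tool_pos: [0.5113, 0.0692, 0.1203]
tcp_rot: [0.969, -0.001, 0.248, 0.001]
force: [0.0, 0.7, -0.7]
gripper_width: 0.0611
7.3333 [0.51208584 0.06942827 0.12179144] [ 9.68321825e-01 -5.71281451e-04  2.49704607e-01  3.54335235e-04] [ 0.06108645  0.27638094  2.17203399 -0.16074618  0.19168166  1.78306279] [ 0.09316277  0.00755522 -0.33993574] 0.06141560744626216 0.03556322287646245
```

View pics/w6.png

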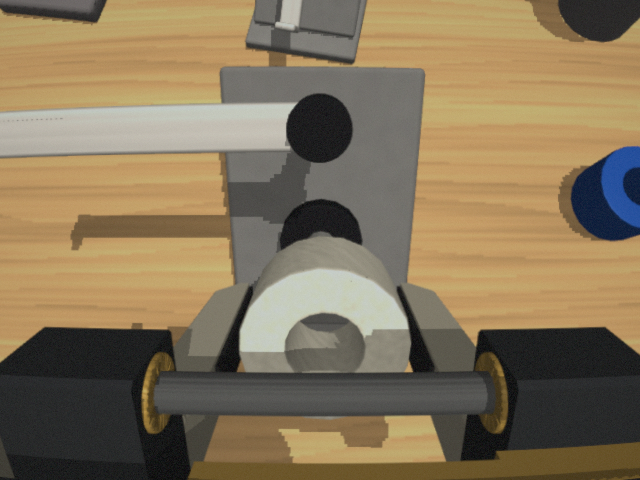

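```bash
python3 - <<'E'
from h import *; from ov import overlay
overlay("w6",[.5515,.0698,-.011],"w6o",(180,50,450,330),2.1,1.55)
d=np.load("w6.npz");c=(d["K"],d["D"],d["R"],d["t"])
# roll model overlay
R=Ro.from_quat(d["q"]).as_matrix();im=cv2.imread("pics/w6.png")
k=np.linspace(0,6.28,50)
for z,r,col in [(.0055,.031,(0,0,255)),(-.0345,.031,(0,255,0)),(-.0345,.014,(255,0,0)),(.0055,.014,(255,0,255))]:
    P=np.c_[-.001+r*np.cos(k),r*np.sin(k),0*k+z]@R.T+d["p"]
    cv2.polylines(im,[np.int32(proj(c,P)*16)],True,col,1,cv2.LINE_AA,4)
cv2.imwrite("pics/w6r.png",cv2.resize(im[220:430,200:440],None,fx=2.5,fy=2.5))
E
```

```text
(no output)
```

View pics/w6o.png

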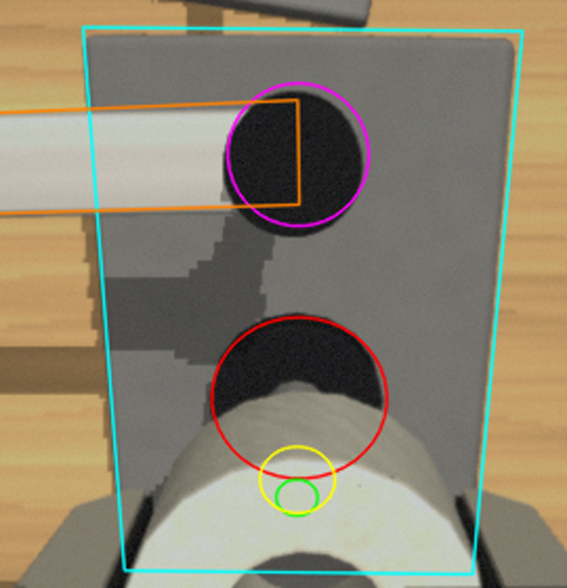

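View pics/w6r.png

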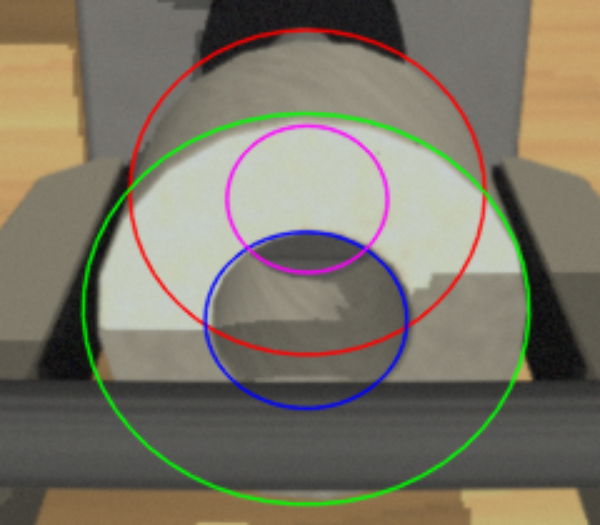

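```bash
python3 -m jog '{"claw":[0,0,0,0,0],"slide":[[0.0005,-0.001,0.008],[0.001,-0.0015,0.016],[0.002,-0.0015,0.024],[0.003,-0.0015,0.035],[0.003,-0.0015,0.035]],"twist":[[0,0,0],[0,0,0],[0,0,0],[0,0,0],[0,0,0]]}' 20
python3 look.py w7
python3 - <<'E'
from station import bot
import cv2
r=bot.read_camera("scene")["img"][:,:,::-1]
cv2.imwrite("pics/s7.png",cv2.resize(r[140:320,270:470],None,fx=3.3,fy=3.3,interpolation=cv2.INTER_CUBIC))
E
```

```text
clock: 7.75
tool_pos: [0.5321, 0.0717, 0.0913]
tcp_rot: [0.968, 0.0, 0.25, 0.0]
force: [0.3, 0.1, -0.9]
gripper_width: 0.061
7.8 [0.53162365 0.07171279 0.09168412] [9.68275135e-01 3.08869573e-05 2.49886485e-01 8.16978327e-05] [ 0.0632398   0.3713206   2.14240611 -0.24436317  0.12733878  1.86851678] [-0.43248266 -0.14856103 -0.49901369] 0.06146568696976397 0.028659385433028903
```

View pics/w7.png

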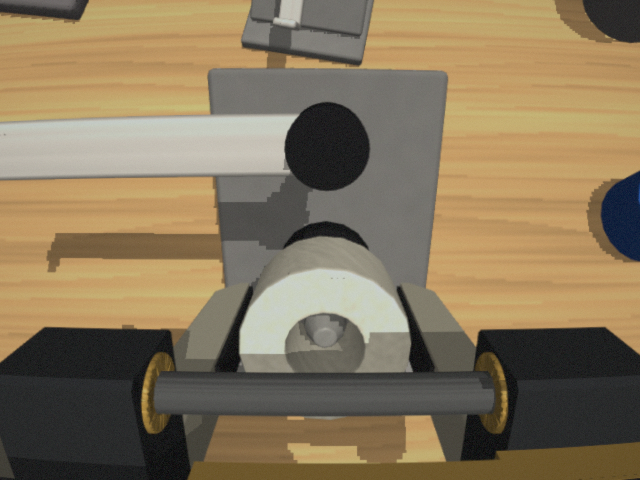

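View pics/s7.png

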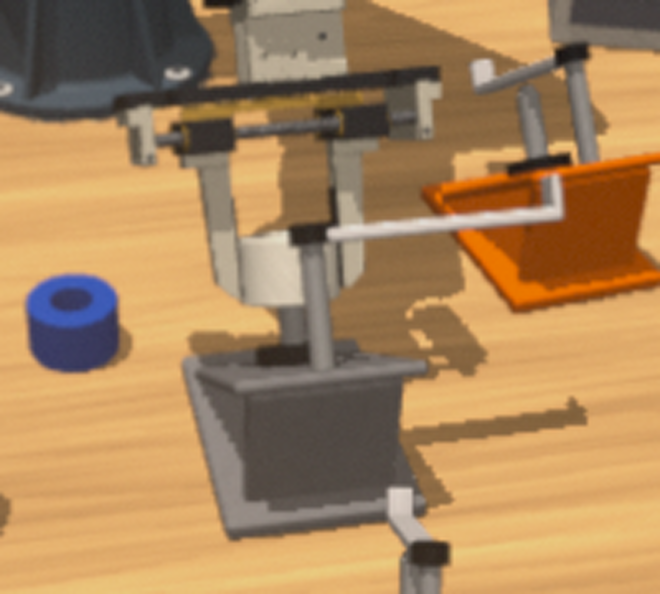

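```bash
python3 -m jog '{"claw":[0,0,0,0,0],"slide":[[0.0005,0.0005,0.006],[0.001,0.001,0.012],[0.002,0.001,0.018],[0.0025,0.001,0.023],[0.0025,0.001,0.023]],"twist":[[0,0,0],[0,0,0],[0,0,0],[0,0,0],[0,0,0]]}' 20
python3 look.py w8
python3 - <<'E'
from station import bot
import cv2
r=bot.read_camera("scene")["img"][:,:,::-1]
cv2.imwrite("pics/s8.png",cv2.resize(r[180:320,310:430],None,fx=4,fy=4,interpolation=cv2.INTER_CUBIC))
E
```

```text
clock: 8.27
tool_pos: [0.545, 0.0707, 0.0725]
tcp_rot: [0.968, -0.0, 0.25, 0.0]
force: [-0.3, 0.2, -1.1]
gripper_width: 0.0608
8.3167 [0.54473751 0.07071873 0.07277382] [ 9.68265294e-01 -6.93881650e-06  2.49924625e-01  4.26620214e-05] [ 0.05880612  0.43016224  2.11914312 -0.31462303  0.09232751  1.93563144] [ 0.18726809  0.2502273  -1.0899388 ] 0.06100739841847773 0.0186205335529431
```

View pics/w8.png

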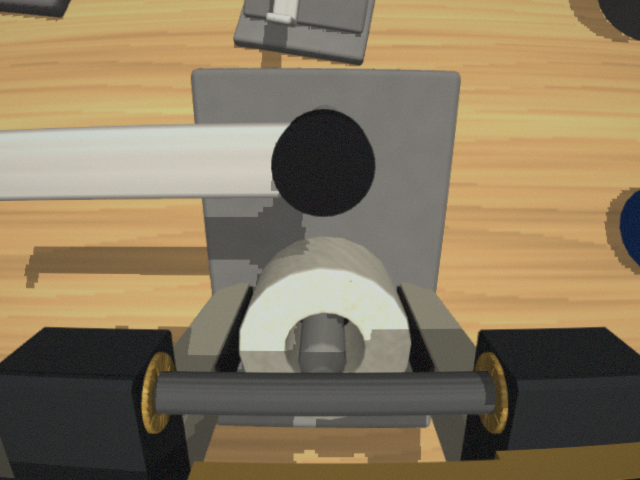

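View pics/s8.png

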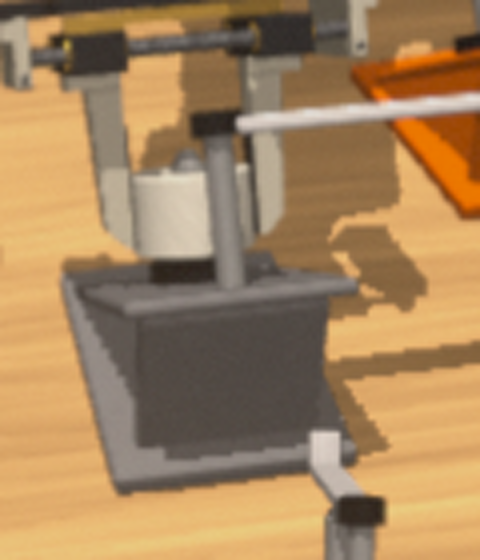

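```bash
python3 -m jog '{"claw":[1,1,1,1,1,1],"slide":[[0,0,0],[0,0,0],[0,0,0],[0,0,0],[0,0,0],[0,0,0]],"twist":[[0,0,0],[0,0,0],[0,0,0],[0,0,0],[0,0,0],[0,0,0]]}'
python3 look.py w9
python3 - <<'E'
from station import bot
import cv2
r=bot.read_camera("scene")["img"][:,:,::-1]
cv2.imwrite("pics/s9.png",cv2.resize(r[180:320,310:430],None,fx=4,fy=4,interpolation=cv2.INTER_CUBIC))
E
```

```text
clock: 8.87
tool_pos: [0.5448, 0.0708, 0.0735]
tcp_rot: [0.968, 0.0, 0.25, -0.0]
force: [0.9, 0.0, -0.8]
gripper_width: 0.0918
8.9167 [0.54477696 0.07077245 0.07345839] [ 9.68131035e-01  3.87929852e-06  2.50444203e-01 -1.92383344e-05] [ 0.05888329  0.42868289  2.11948372 -0.3140806   0.09237638  1.93513639] [ 0.8440425   0.16278763 -0.06736319] 0.0926675646442076 0.002059181594215836
```

View pics/w9.png

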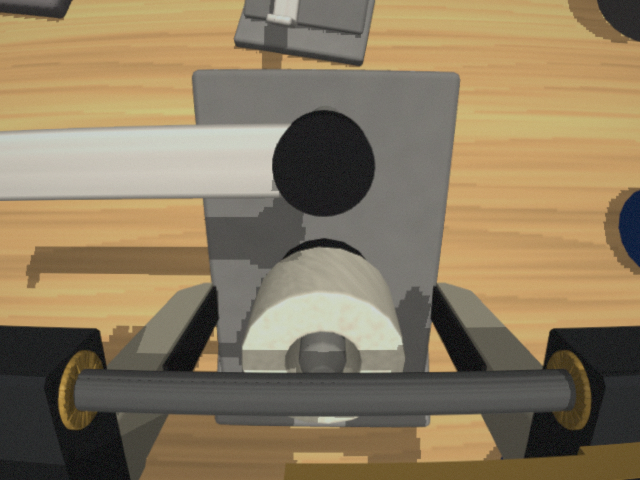

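View pics/s9.png

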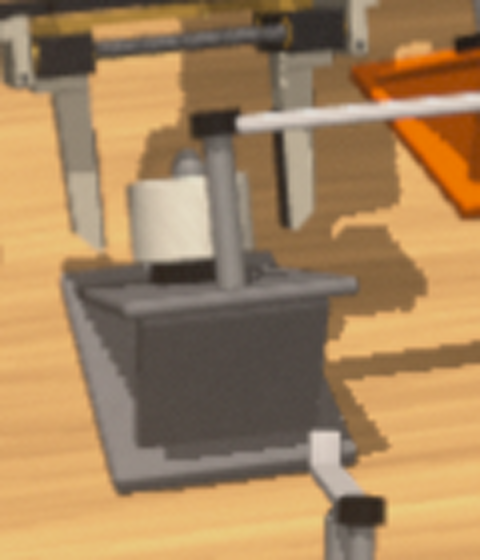

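```bash
python3 -m jog '{"claw":[1,1,1,1,1,1,1],"slide":[[-0.002,0,-0.018],[-0.004,0,-0.037],[-0.006,0,-0.057],[-0.008,0,-0.077],[-0.010,0,-0.099],[-0.011,0,-0.13],[-0.011,0,-0.13]],"twist":[[0,0,0],[0,0,0],[0,0,0],[0,0,0],[0,-3,0],[0,-8,0],[0,-9,0]]}'
python3 look.py w10
python3 - <<'E'
from station import bot
import cv2
r=bot.read_camera("scene")["img"][:,:,::-1]
cv2.imwrite("pics/s10f.png",r)
r=bot.read_camera("top")["img"][:,:,::-1]
cv2.imwrite("pics/t10f.png",r)
E
python3 - <<'E'
from h import *; from ov import overlay
p=[.5515,.0698,-.011]
overlay("w10",p,"w10o",(60,60,460,360),1.9,1.54)
import pickle
d=np.load("w10.npz");cs=pickle.load(open("cams.pkl","rb"));cs["w"]=(d["K"],d["D"],d["R"],d["t"])
for n,f,cr,sc in [("w","w10",(200,100,440,340),2.4),("scene","s10f",(310,180,430,320),4.2),("top","t10f",(200,190,310,310),5)]:
    im=cv2.imread(f"pics/{f}.png");im=cv2.resize(im,None,fx=sc,fy=sc,interpolation=cv2.INTER_CUBIC)
    k=np.linspace(0,6.28,60)
    for z,col in [(0,(0,0,255)),(.04,(0,255,0))]:
        P=SP(p,np.c_[-.005+.031*np.cos(k),.031*np.sin(k),0*k+z]);cv2.polylines(im,[np.int32(proj(cs[n],P)*sc)],True,col,1)
    x0,y0,x1,y1=[int(v*sc) for v in cr]
    cv2.imwrite(f"pics/{f}r.png",im[y0:y1,x0:x1])
E
```

```text
clock: 9.55
tool_pos: [0.4722, 0.0711, 0.1861]
tcp_rot: [0.985, 0.0, 0.174, -0.0]
force: [1.5, 0.0, 0.8]
gripper_width: 0.093
9.6 [0.47333403 0.07094483 0.18497323] [ 9.84606850e-01  5.63772827e-05  1.74783470e-01 -2.93375781e-04] [ 0.06392458  0.11800789  2.10182503 -0.03956543  0.57136845  1.66410165] [0.17764551 0.59599586 0.84490105] 0.0929815255348673 0.16964421270980737
```

View pics/w10o.png

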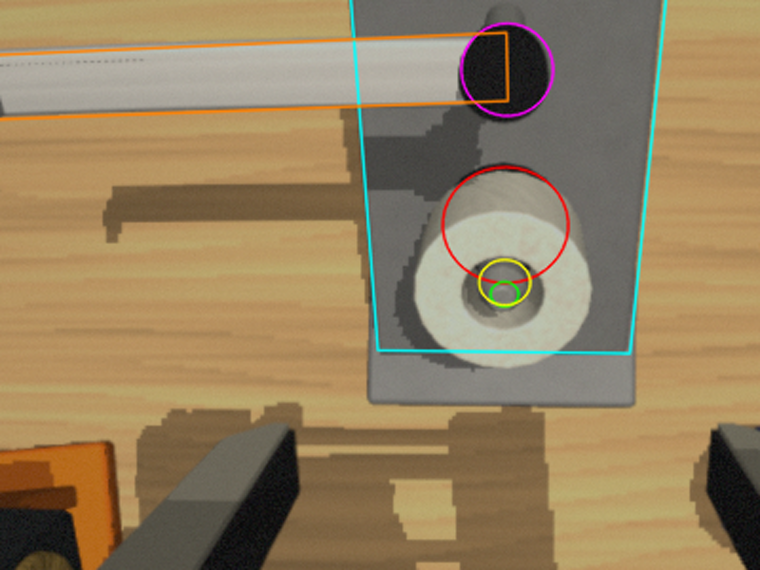

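View pics/w10r.png

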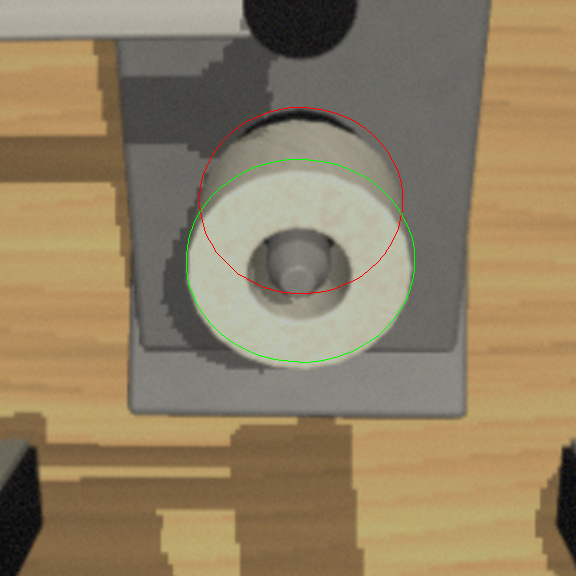

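View pics/s10fr.png

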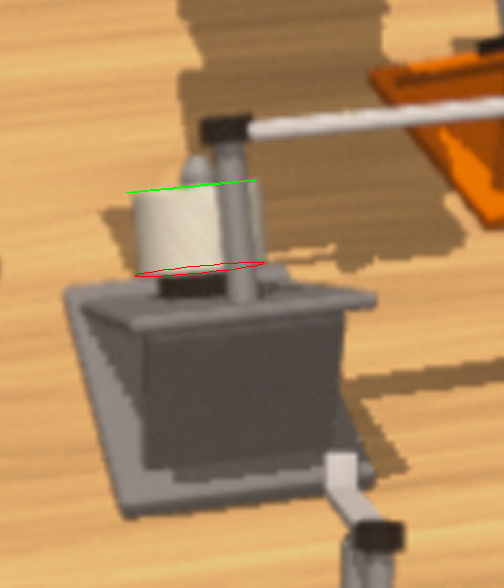

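```bash
cat > wp.py <<'E'
from h import *; from station import bot
p=[.5515,.0698,-.011]
s=bot.observe();T=s["tool_pos"];R=Ro.from_quat(s["tcp_rot"]).as_matrix()
print(s["clock"],T,"tilt",np.degrees(np.arcsin(R[0,2])),s["force"],s["gripper_width"])
print("park tip",np.round((np.array([.600,.19,.25])-T)@R,4))
for r,a,ex in [(.115,1.54,.014),(.115,1.54,0),(.115,1.3,0),(.115,1.05,0),(.115,.8,0),(.115,.55,0),(.115,.3,0),(.115,.15,0),(.115,0,0),(.115,-.05,0)]:
    u=np.array([-np.cos(a),np.sin(a)]);n=np.array([np.sin(a),np.cos(a)])
    off=.0075*abs(np.sin(a))+.0175*abs(np.cos(a))+.009+ex
    c=np.array([.075,0])+r*u+off*n
    W=SP(p,[[c[0],c[1],.053]])[0]
    print(a,ex,np.round(W,4),"tool",np.round((W-T)@R,4))
E
python3 -m jog '{"claw":[0,0],"slide":[[0,0,0],[0,0,0]],"twist":[[0,0,0],[0,0,0]]}'
python3 wp.py
```

```text
clock: 9.87
tool_pos: [0.4716, 0.0707, 0.1806]
tcp_rot: [0.985, -0.0, 0.173, 0.0]
force: [-0.1, -1.3, 0.6]
gripper_width: 0.0841
9.8667 [0.47155492 0.07068103 0.18061962] tilt 19.927568173825804 [-0.08144174 -1.31826861  0.57606982] 0.08407365916897513
park tip [ 0.1444 -0.1193 -0.0215]
1.54 0.014 [0.6063 0.1851 0.1662] tool [ 0.1218 -0.1144  0.0595]
1.54 0 [0.5949 0.1848 0.1582] tool [ 0.1083 -0.1141  0.0631]
1.3 0 [0.5751 0.1859 0.1443] tool [ 0.085  -0.1153  0.0694]
1.05 0 [0.5541 0.1816 0.1297] tool [ 0.0602 -0.1109  0.076 ]
0.8 0 [0.5336 0.171  0.1154] tool [ 0.0361 -0.1003  0.0824]
0.55 0 [0.5151 0.154  0.1025] tool [ 0.0143 -0.0834  0.0882]
0.3 0 [0.5    0.131  0.0922] tool [-0.0034 -0.0604  0.0928]
0.15 0 [0.4932 0.1147 0.0876] tool [-0.0113 -0.0441  0.0949]
0 0 [0.4886 0.097  0.0845] tool [-0.0167 -0.0263  0.0962]
-0.05 0 [0.4876 0.0916 0.0838] tool [-0.0179 -0.0209  0.0965]
```

```bash
python3 -m jog '{"claw":[0,0,0,0,0,0,0,0],"slide":[[0.005,-0.01,-0.03],[0.03,-0.03,-0.05],[0.06,-0.055,-0.05],[0.09,-0.08,-0.045],[0.12,-0.105,-0.035],[0.145,-0.117,-0.022],[0.145,-0.117,-0.022],[0.145,-0.117,-0.022]],"twist":[[0,0,0],[0,0,0],[0,0,0],[0,0,0],[0,0,0],[0,0,0],[0,0,0],[0,0,0]]}'
python3 look.py w11; python3 wp.py
```

```text
clock: 10.53
tool_pos: [0.6009, 0.1881, 0.2497]
tcp_rot: [0.985, 0.0, 0.172, 0.0]
force: [0.3, -0.0, -0.6]
gripper_width: 0.0309
10.5833 [0.60026395 0.1876136  0.25028387] [9.85019119e-01 1.78481373e-04 1.72444708e-01 3.55904678e-04] [ 0.26912427  0.31645699  1.66079058 -0.12319263  0.83322063  1.90722993] [ 0.49135827 -0.27757073  0.77785504] 0.027279126980437236 0.035523233119316794
10.5833 [0.60026395 0.1876136  0.25028387] tilt 19.859986202407047 [ 0.49135827 -0.27757073  0.77785504] 0.027279126980437236
park tip [-0.0003 -0.0024  0.0002]
1.54 0.014 [0.6063 0.1851 0.1662] tool [-0.0229  0.0024  0.0811]
1.54 0 [0.5949 0.1848 0.1582] tool [-0.0364  0.0027  0.0848]
1.3 0 [0.5751 0.1859 0.1443] tool [-0.0596  0.0016  0.0911]
1.05 0 [0.5541 0.1816 0.1297] tool [-0.0844  0.0059  0.0978]
0.8 0 [0.5336 0.171  0.1154] tool [-0.1085  0.0165  0.1042]
0.55 0 [0.5151 0.154  0.1025] tool [-0.1303  0.0334  0.11  ]
0.3 0 [0.5    0.131  0.0922] tool [-0.1481  0.0564  0.1147]
0.15 0 [0.4932 0.1147 0.0876] tool [-0.156   0.0727  0.1167]
0 0 [0.4886 0.097  0.0845] tool [-0.1614  0.0905  0.1181]
-0.05 0 [0.4876 0.0916 0.0838] tool [-0.1626  0.0959  0.1184]
```

View pics/w11.png

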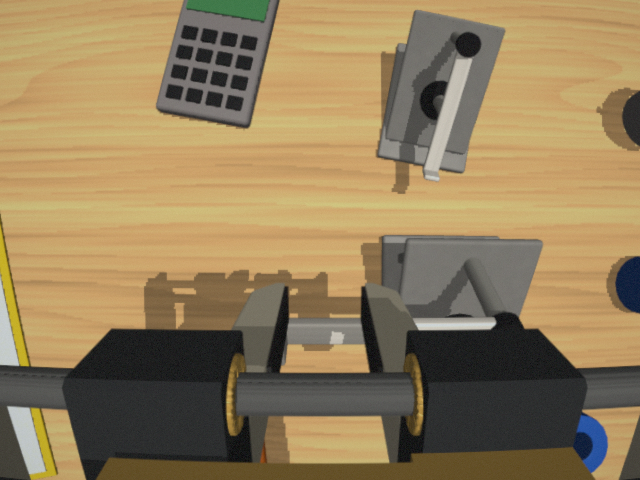

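```bash
python3 -m jog '{"claw":[0,0,0,0,0,0],"slide":[[-0.002,0.001,0.02],[-0.008,0.002,0.04],[-0.014,0.002,0.06],[-0.02,0.002,0.08],[-0.02,0.002,0.081],[-0.02,0.002,0.081]],"twist":[[0,0,0],[0,0,0],[0,0,0],[0,0,0],[0,0,0],[0,0,0]]}'
python3 look.py w12; python3 wp.py
python3 - <<'E'
from station import bot
import cv2
r=bot.read_camera("scene")["img"][:,:,::-1]
cv2.imwrite("pics/s12.png",cv2.resize(r[110:310,290:490],None,fx=3,fy=3,interpolation=cv2.INTER_CUBIC))
E
```

```text
clock: 11.08
tool_pos: [0.6088, 0.1851, 0.1686]
tcp_rot: [0.985, -0.0, 0.173, 0.0]
force: [0.5, 0.2, 0.2]
gripper_width: 0.0002
11.1333 [0.60958692 0.18543486 0.16991021] [ 9.84774571e-01 -1.56264997e-04  1.73836188e-01 -3.70068991e-06] [ 0.26079335  0.42260716  1.72374095 -0.14423175  0.6617824   1.93086562] [-0.24884415 -0.744576   -0.1537639 ] 0.0006278963084279175 0.021414181184607084
11.1333 [0.60958692 0.18543486 0.16991021] tilt 20.021876934821695 [-0.24884415 -0.744576   -0.1537639 ] 0.0006278963084279175
park tip [ 0.0184 -0.0046 -0.0785]
1.54 0.014 [0.6063 0.1851 0.1662] tool [-0.0043  0.0003  0.0024]
1.54 0 [0.5949 0.1848 0.1582] tool [-0.0179  0.0006  0.006 ]
1.3 0 [0.5751 0.1859 0.1443] tool [-0.0411 -0.0005  0.0122]
1.05 0 [0.5541 0.1816 0.1297] tool [-0.0659  0.0039  0.0188]
0.8 0 [0.5336 0.171  0.1154] tool [-0.09    0.0144  0.0252]
0.55 0 [0.5151 0.154  0.1025] tool [-0.1119  0.0314  0.0309]
0.3 0 [0.5    0.131  0.0922] tool [-0.1296  0.0544  0.0355]
0.15 0 [0.4932 0.1147 0.0876] tool [-0.1375  0.0707  0.0375]
0 0 [0.4886 0.097  0.0845] tool [-0.1429  0.0885  0.0389]
-0.05 0 [0.4876 0.0916 0.0838] tool [-0.1441  0.0939  0.0392]
```

View pics/w12.png

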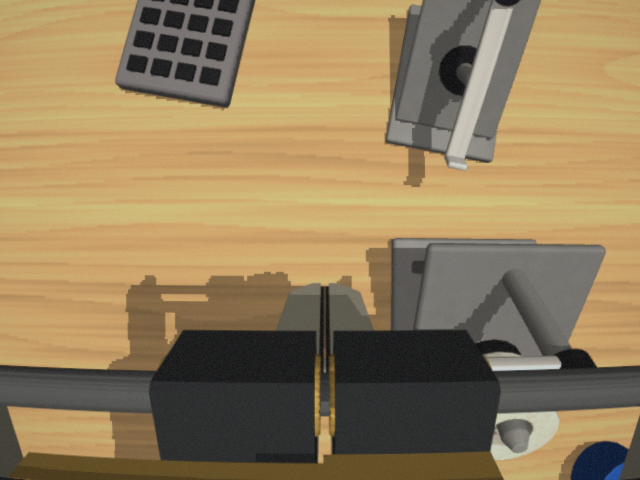

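View pics/s12.png

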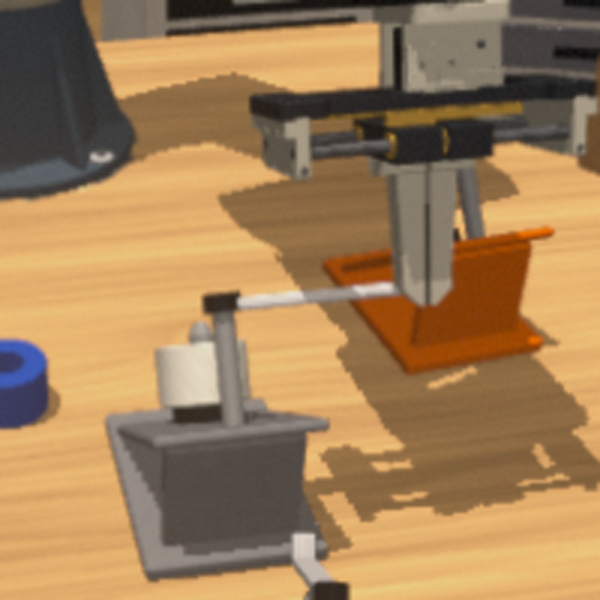

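```bash
python3 -m jog '{"claw":[0,0,0,0,0,0,0,0],"slide":[[-0.009,0.0005,0.004],[-0.018,0.0005,0.006],[-0.03,0,0.009],[-0.041,0,0.012],[-0.054,0.002,0.016],[-0.066,0.004,0.019],[-0.078,0.009,0.022],[-0.09,0.0145,0.025]],"twist":[[0,0,0],[0,0,0],[0,0,0],[0,0,0],[0,0,0],[0,0,0],[0,0,0],[0,0,0]]}'
python3 wp.py
python3 - <<'E'
from station import bot
import cv2
r=bot.read_camera("scene")["img"][:,:,::-1]
cv2.imwrite("pics/s13.png",cv2.resize(r[110:310,290:490],None,fx=3,fy=3,interpolation=cv2.INTER_CUBIC))
E
```

```text
clock: 11.85
tool_pos: [0.5327, 0.1713, 0.1148]
tcp_rot: [0.985, 0.0, 0.174, -0.0]
force: [1.5, 0.6, 0.4]
gripper_width: 0.0006
11.85 [0.5326782  0.17131715 0.11480555] tilt 20.050885269163683 [1.4556221  0.55944358 0.3971894 ] 0.0006183113617082496
park tip [ 0.1096 -0.0187 -0.1039]
1.54 0.014 [0.6063 0.1851 0.1662] tool [ 0.0868 -0.0138 -0.023 ]
1.54 0 [0.5949 0.1848 0.1582] tool [ 0.0733 -0.0135 -0.0194]
1.3 0 [0.5751 0.1859 0.1443] tool [ 0.05   -0.0146 -0.0132]
1.05 0 [0.5541 0.1816 0.1297] tool [ 0.0252 -0.0103 -0.0066]
0.8 0 [0.5336 0.171  0.1154] tool [ 0.0011  0.0003 -0.0002]
0.55 0 [0.5151 0.154  0.1025] tool [-0.0208  0.0173  0.0055]
0.3 0 [0.5    0.131  0.0922] tool [-0.0385  0.0403  0.01  ]
0.15 0 [0.4932 0.1147 0.0876] tool [-0.0464  0.0566  0.012 ]
0 0 [0.4886 0.097  0.0845] tool [-0.0518  0.0743  0.0134]
-0.05 0 [0.4876 0.0916 0.0838] tool [-0.053   0.0797  0.0136]
```

View pics/s13.png

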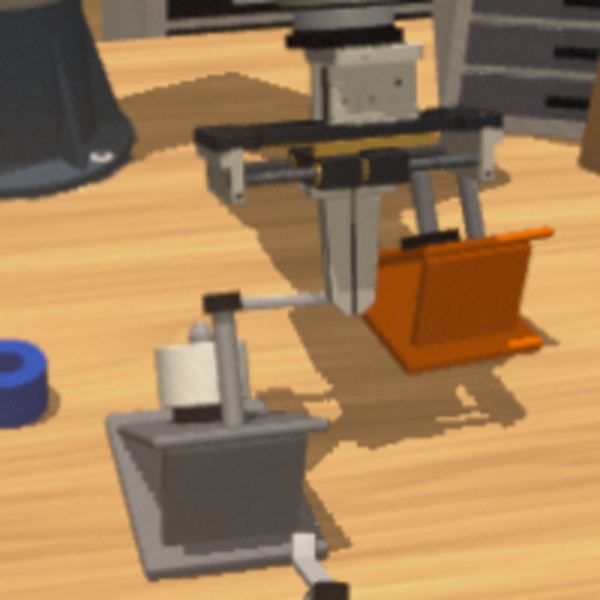

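```bash
python3 -m jog '{"claw":[0,0,0,0,0,0,0,0],"slide":[[-0.011,0.008,0.003],[-0.021,0.017,0.0055],[-0.03,0.029,0.008],[-0.0385,0.04,0.01],[-0.0465,0.0565,0.012],[-0.05,0.065,0.013],[-0.052,0.074,0.0134],[-0.052,0.074,0.0134]],"twist":[[0,0,0],[0,0,0],[0,0,0],[0,0,0],[0,0,0],[0,0,0],[0,0,0],[0,0,0]]}'
python3 wp.py
python3 look.py w14
python3 - <<'E'
from station import bot
import cv2
r=bot.read_camera("scene")["img"][:,:,::-1]
cv2.imwrite("pics/s14.png",cv2.resize(r[110:310,290:490],None,fx=3,fy=3,interpolation=cv2.INTER_CUBIC))
E
```

```text
clock: 12.57
tool_pos: [0.489, 0.0965, 0.0846]
tcp_rot: [0.985, -0.0, 0.174, 0.0]
force: [0.8, -0.2, 0.0]
gripper_width: 0.0005
12.5667 [0.48902265 0.09647281 0.08459219] tilt 20.00719704963097 [ 0.82872814 -0.16106981  0.03699931] 0.0004582085799921228
park tip [ 0.1608 -0.0936 -0.1175]
1.54 0.014 [0.6063 0.1851 0.1662] tool [ 0.1381 -0.0887 -0.0366]
1.54 0 [0.5949 0.1848 0.1582] tool [ 0.1245 -0.0884 -0.0329]
1.3 0 [0.5751 0.1859 0.1443] tool [ 0.1013 -0.0896 -0.0267]
1.05 0 [0.5541 0.1816 0.1297] tool [ 0.0765 -0.0852 -0.0201]
0.8 0 [0.5336 0.171  0.1154] tool [ 0.0524 -0.0746 -0.0137]
0.55 0 [0.5151 0.154  0.1025] tool [ 0.0306 -0.0576 -0.008 ]
0.3 0 [0.5    0.131  0.0922] tool [ 0.0128 -0.0346 -0.0034]
0.15 0 [0.4932 0.1147 0.0876] tool [ 0.005  -0.0183 -0.0014]
0 0 [0.4886 0.097  0.0845] tool [-0.0004 -0.0005 -0.    ]
-0.05 0 [0.4876 0.0916 0.0838] tool [-0.0016  0.0049  0.0003]
12.6167 [0.48929847 0.09696832 0.08469286] [ 9.84790263e-01 -5.01540946e-04  1.73746609e-01  3.66753933e-05] [ 0.12653295  0.35039394  2.13156226 -0.14026249  0.3158757   1.82414736] [ 0.1975939  -0.02056011 -0.31965519] 0.0006341099081387054 0.02675833232569011
```

View pics/s14.png

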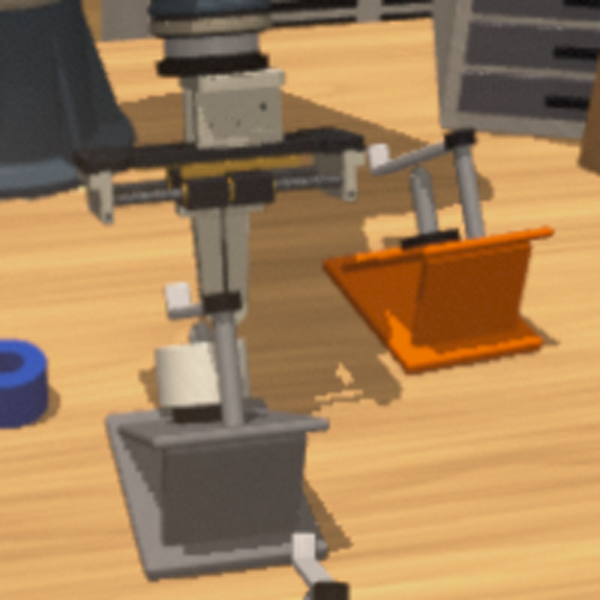

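View pics/w14.png

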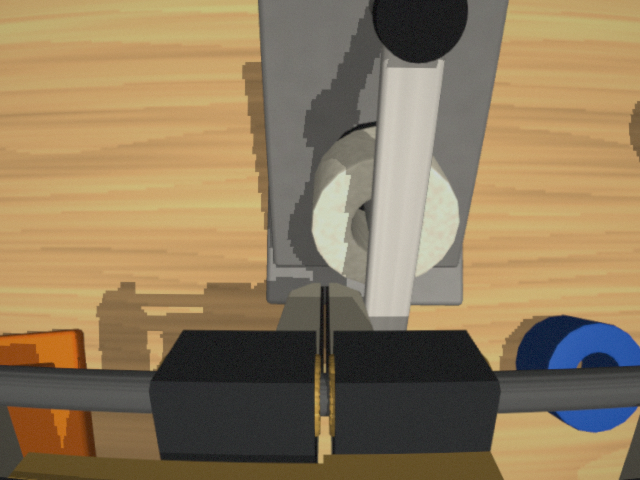

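```bash
python3 -m jog '{"claw":[0,0,0],"slide":[[0,0.003,0],[0,0.006,0],[0,0.006,0]],"twist":[[0,0,0],[0,0,0],[0,0,0]]}'
python3 -m jog '{"claw":[0,0,0],"slide":[[0,0.003,0],[0,0.004,0],[0,0.004,0]],"twist":[[0,0,0],[0,0,0],[0,0,0]]}'
```

```text
clock: 12.92
tool_pos: [0.4897, 0.0946, 0.0848]
tcp_rot: [0.985, 0.001, 0.175, -0.002]
force: [-3.9, 42.2, -1.6]
gripper_width: 0.0003
clock: 13.17
tool_pos: [0.4897, 0.0935, 0.0849]
tcp_rot: [0.985, 0.002, 0.175, -0.003]
force: [-5.7, 80.1, -4.3]
gripper_width: 0.0002
```

```bash
python3 -m jog '{"claw":[0,0,0,0,0,0,0,0],"slide":[[0,-0.01,0],[0,-0.025,0],[0,-0.04,0],[0,-0.04,-0.03],[0,-0.04,-0.06],[-0.01,-0.04,-0.09],[-0.02,-0.04,-0.12],[-0.02,-0.04,-0.12]],"twist":[[0,0,0],[0,0,0],[0,0,0],[0,0,0],[0,0,0],[0,0,0],[0,0,0],[0,0,0]]}'
python3 look.py w15
python3 - <<'E'
from station import bot
import cv2
for n in("scene","top"):
    r=bot.read_camera(n)["img"][:,:,::-1]
    cv2.imwrite(f"pics/{n}15.png",r)
r=cv2.imread("pics/scene15.png")
cv2.imwrite("pics/s15.png",cv2.resize(r[180:320,310:430],None,fx=4,fy=4,interpolation=cv2.INTER_CUBIC))
from ov import overlay
overlay("w15",[.5515,.0698,-.011],"w15o",(150,0,500,300),2,0.0)
E
```

```text
clock: 13.83
tool_pos: [0.4288, 0.128, 0.1943]
tcp_rot: [0.984, 0.001, 0.176, -0.001]
force: [1.3, 0.1, 1.0]
gripper_width: 0.0001
13.8833 [0.42965115 0.12794657 0.19267967] [ 9.84414579e-01  5.10789523e-04  1.75861497e-01 -6.39356801e-04] [ 0.23465234  0.05249461  2.1526955  -0.14136852  0.59610572  1.90784138] [ 0.57126004 -0.15401968 -0.21752816] 0.00027108225919844707 0.08099629689594093
```

View pics/w15o.png

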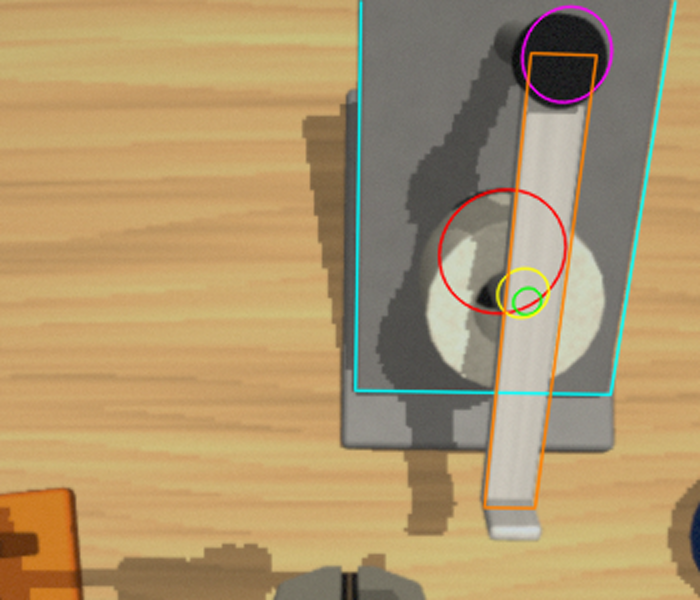

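View pics/s15.png

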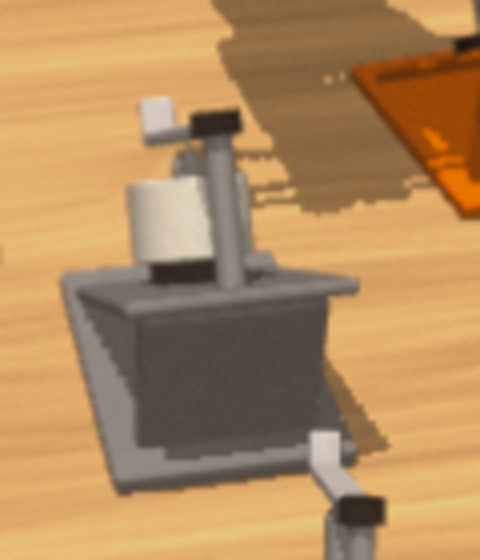

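View pics/top15.png

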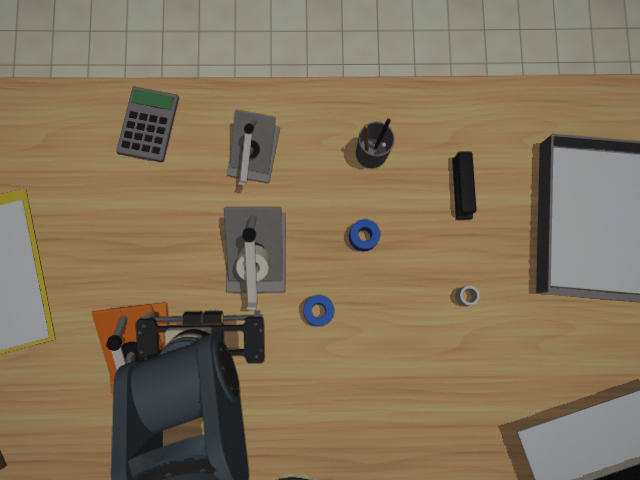

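```bash
python3 -c "
from station import bot
print(bot.observe()['force']);print(bot.finish_job())"
```

```text
[ 0.38555135 -0.898313   -0.11927062]
the job is handed in; nothing more can be done
None
```

The full white roll is on the large grey holder's spindle and the keeper bar is closed. I handed the job in at about 14 s on the clock; the hand-in reports no verdict.

- **Roll:** I inserted it with the tool about 6° off the spindle axis, because the arm's wrist was near its joint limit at the full slant. I released it a few millimetres above the disc and it settled. In the scene and wrist pictures it sits flat against the black disc, hanging slightly down the slope.
- **Keeper:** I swung the bar from about 1.54 rad to its stop. The overlay drawn at 0 rad lines up with it in the last wrist picture.
- **Bystanders:** The used roll, pen cup and stapler are at the same pixels in the last top picture as at the start, and so are the blue rolls and the other two holders.
- **Robot:** It stands clear of everything, and the tool force reads about 1 N, the same as its noise earlier in free air.

**Disagreements and close calls:**
- Pressing the bar against its stop reached 80 N for a moment, below the 120 N wrist limit but harder than I meant.
- The wrist and fixed cameras disagreed by about 3 mm on where the holder stands. I used the wrist camera's value.

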